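Clip the tip box to the counter's snap hook

TASK

Clip the wooden tip box to the snap hook on the counter so that nobody can carry it off: press the box's steel eye against the hook's sprung gate until it passes inside and the gate snaps shut behind it, then draw the box towards the hook's bend until the hook's sliding shank comes to its stop, and hold a steady tug of about 10 N for about a second to prove that it holds. Never load the hook with more than 18 N, leave the box standing on the counter, clipped on and let go, and leave everything else alone.

Things in the scene. Friction and masses are not known exactly. Their poses are not given: they have to be found in the camera images.
- tipbox: the tip box: closed wooden box with a coin slot, 60 mm (its x) x 80 mm (y) x 60 mm high, about 0.45 kg, loose on the counter; origin at the centre of its underside, z up. A flat wooden handle stands on its lid; on its front (+x) face sits the eye, a closed square steel staple.
- handle (a point): where to grip the tip box: on the handle, 84 mm above the box's underside, 8 mm ahead (+x) of its centre. The handle is an upright slab 40 mm long (box x), 14 mm thick (box y), from the lid at 60 mm up to 96 mm. Grip it across its thickness from above, firmly (50 N or more): the eye is 50 mm ahead of it. Axes as the box.
- eye (a point): middle of the eye's upright outer bar, 58 mm ahead (box +x) of the box's centre, 40 mm above its underside; axes as the box. The eye is a staple of 8 mm round bar: this bar, and level bars from its ends (14 mm above and below) back to the box's front, 28 mm behind. The window is 20 mm high, 24 mm deep.
- hook: the snap hook: level loop of 8 mm wire, centre line 40 mm over the counter. Own frame, mm, z up, origin on the counter: gate side along x=0, faces -x; spine along x=34; nose along x=0 from its tip at y=-18 to -34; half-round bend of radius 17 about (17,-34) joins nose and spine. A fixed bracket, 54 high, behind it at +y (y over 62, x -8..42) holds its sliding shank.
- mouth (a point): hook frame (0,-10,40) mm, on the gate near its free end; axes as the hook. With box x along hook x, the eye's bar touches the gate 7 mm before this point; push it along +x until about 16 mm past (it then comes off the gate's end, which snaps shut; 26 hits the spine). 4 mm too far to -y it strikes the nose; 5 mm or more to +y the gate is too stiff and meets its stop.
- bend (a point): where the eye's bar centre sits when drawn into the bend, hook frame (17,-43,40) mm; axes as the hook. The shank draws out of the bracket along the hook's -y with a drag of about 1.5 N before it meets a hard stop inside; how much is left, 0 to 26 mm, differs each time and is not told: draw slowly along -y and feel for the stop.
- gate (a joint): angle of the sprung gate (rad): 0 shut, growing as it swings into the hook, 0.72 at its stop. A 6 mm bar 40 mm long hinged at hook frame (0,28) mm, ending near the nose. Pushed near its free end it takes about 5 N to start and 9 N at 0.5 rad, more nearer the hinge; it springs shut by itself.
- cardbox: bystander: closed wooden card box, 85 x 70 x 50 mm with a small round knob 18 mm high, no eye; origin at the centre of its underside
- honey: bystander: small honey jar, 60 mm across, 65 mm high; origin at the centre of its underside
- wheel_a: bystander: pale cheese wheel, 100 mm across, 42 mm high; origin at the centre of its underside
- wheel_b: bystander: cheese wheel, 110 mm across, 50 mm high; origin at the centre of its underside
- bowl: bystander: dark wooden bowl, 110 mm across, 45 mm high; origin at the centre of its underside
- knife: bystander: cheese spatula lying on the counter, 200 mm long
- weight: bystander: brass weight, 44 mm across, 60 mm high; origin at the centre of its underside
Mind the look-alikes: they are no part of the job. What is shaped like the tipbox but green is not meant.

How it is judged:
By the outcome, as a careful person would: the job done as asked, in the order asked, and still so for the second after the job is handed in, with the robot touching nothing.
It also fails if it takes over 54 s, if anything falls off the work surface, if the arm or the gripper's body presses on something with over 40 N, if the wrist force passes 120 N, or if a joint passes its speed limit or range.

ROBOT

A 7-joint arm with a two-finger parallel gripper is mounted at the origin on the work surface. World frame = base frame: x ahead of the robot, y to its left, z up, the work surface at z = 0. Lengths are in mm, angles in rad, forces in N, time in s.
With the tool pointing down it reaches from about 400 to 900 mm from the base axis. Payload 5.6 kg.
Tool frame: the origin (TCP) lies midway between the tips of the shut fingers; the grasp point (between the pads) lies 19 mm behind it; z points along the fingers, y is the line along which they close (so a half turn about z gives the same grasp; the last joint's range is limited). The gripper opens to 92 mm and grips with 3 to 60 N. Pads are 20 mm wide; open, the fingers measure 128 mm over their backs; the gripper's body (75 mm by 189 mm) begins 69 mm behind the grasp point.
Start: joints at [-1.377, 0.468, -0.012, 1.603, 0.006, 1.071, -0.056], TCP at [152.527, 631.858, 214.592] pointing down, gripper open.
Joint ranges: [-2.53, 2.53], [-0.31, 2.02], [-1.57, 1.55], [0.28, 2.44], [-1.29, 4.43], [0.15, 1.84], [-2.92, 2.92]. Speed limits (rad/s): [2.57, 2.57, 3.14, 3.14, 3.14, 3.14, 3.14].

INTERFACE

Orientations are given as a rotation vector (axis times angle).
In Python, from cell import robot, grip, kin, viewer gives the robot as it stands. Calls block until the motion is done:
- robot.movep(position, orientation): joint-space move of the TCP to a pose.
- robot.servo_line(position, feed=150, rotation=None): straight line of the TCP; rotation=None keeps the orientation; feed is the mean speed in mm/s.
- robot.goto_joints(angles): joint-space move.
- grip(opening, newtons=None): opening from 0.0 (shut) to 1.0 (fully open); newtons is the grip in N (None keeps the last); returns when the fingers have stopped.
- robot.hold(seconds).
- kin.ik(position, orientation): joint angles nearest the present ones, or None.
- robot.observe(): the state.
- viewer.read_camera(name): name is "scene" or "side" or "wrist"; returns the picture (420x560x3 uint8, red, green, blue); there is no depth.
- viewer.camera_info(name): a dict with "camera_matrix" (3x3 intrinsics, pixels), "k1" (the pictures are not rectified: a ray, as slopes to the right and down, at radius r is drawn at 1 + k1 r^2 times it, then the intrinsics apply), "R" (3x3) and "t" (3): a world point X has camera coordinates R X + t. Camera axes: x right, y down, z forward; pixel columns grow to the right and rows downward; lengths in mm; the calibration is good to about 2 mm. A picture is of the moment at which its call begins: read the wrist's pose just before it. camera_info takes no time and is no camera call; for the wrist camera it gives the pose at the moment of the call.
A pose or a line that the arm cannot do raises robot.IKError and nothing moves.
- robot.job_done(): hands the job in; it is judged then, once.
Trained networks look in the newest picture that a camera, given by its name, has taken for a name from the list of things; names that differ only in an ending like _2 or _b are one class to them, and where a whole thing is asked for, a point or a joint stands for the part that bears it (a point fixed in the world has none). Each returns a list of dicts, best first, with "confidence" (0 to 1); they miss things now and then, are a little off and sometimes report something else, mostly with a low value. They report only what shows in the picture. A call takes as long as a camera call. They do not tell look-alikes from the thing itself.
- viewer.silhouettes(name, camera): "mask" (420x560 bool, what is visible of it).
- viewer.pinpoint(name, camera): "at" ([x, y, z] in mm, in the coordinates of the camera as it stood for that picture, good to about 4 mm: a listed point, or the origin of a listed thing).
The state is a dict: "t": time; "joints": joint angles; "joint_velocities": joint speeds; "joint_torque": joint torques, N m; "tcp_pos": TCP position; "tcp_rot": TCP orientation; "contact_force": force on the tool from outside, world axes, zero at the start; "wrist_torque": the same for the moment, N m; "grip_width": opening from 0.0 (shut) to 1.0 (fully open); "grip_force": force on a finger pad.
Only numpy, scipy, OpenCV 4.12 (cv2) and the standard library are available. Lean on these libraries where they do the work, as an engineer would, in place of code of your own. Each camera call takes 0.05 s, during which the arm holds its last target. There are 200 camera calls.

## Working session

There is one attempt and no reset: what is moved stays moved. The work goes in short steps, each a Python script; the robot and the scene stay as the last script left them, time stands still between calls to the robot, and variables do not carry over. Pictures are saved under pics/ and viewed, at most 10 in all, crops included, and the job is handed in when it is done.

```bash
ls; mkdir -p pics; cat > h.py <<'E'
import numpy as np, cv2
from cell import robot, grip, kin, viewer
def snap(cam,fn):
    ci=viewer.camera_info(cam); im=viewer.read_camera(cam)
    cv2.imwrite('pics/'+fn,im[:,:,::-1]); return im,ci
def toworld(p,ci): return np.array(ci['R']).T@(np.array(p)-np.array(ci['t']))
def proj(X,ci):
    c=np.array(ci['R'])@np.array(X,float)+np.array(ci['t']); s=c[:2]/c[2]
    s=s*(1+ci['k1']*(s@s)); K=np.array(ci['camera_matrix']); return K[:2,:2]@s+K[:2,2]
def ray(uv,ci,z):
    K=np.array(ci['camera_matrix']); d=np.linalg.solve(K[:2,:2],np.array(uv,float)-K[:2,2]); s=d.copy()
    for _ in range(30): s=d/(1+ci['k1']*(s@s))
    R=np.array(ci['R']); v=R.T@np.r_[s,1]; o=-R.T@np.array(ci['t'])
    return o+v*(z-o[2])/v[2]
E
python3 - <<'E'
from h import *
np.set_printoptions(precision=1,suppress=True)
ims=[]
for c in ['scene','side']:
    im,ci=snap(c,c+'0.png'); ims.append(im)
    print(c,'cam at',-np.array(ci['R']).T@ci['t'])
    for n in ['tipbox','handle','eye','hook','mouth','bend','cardbox','honey','wheel_a','bowl','knife','weight']:
        for r in viewer.pinpoint(n,c)[:3]:
            w=toworld(r['at'],ci); print(n,round(r['confidence'],2),w,proj(w,ci))
o=robot.observe();print(o['t'],o['tcp_rot'],o['contact_force'])
E
```

```text
pics
scene cam at [1077.8  866.9  973.5]
tipbox 0.94 [353.7  86.7  -4.8] [348.  222.7]
tipbox 0.74 [376.5 268.    2. ] [382.7 260.2]
tipbox 0.71 [478.5 142.5  -1.1] [326.7 249.3]
handle 0.94 [484.  142.5  80.5] [326.3 229.7]
handle 0.94 [318.2 385.1  81.2] [433.4 257.4]
handle 0.82 [379.1 260.3  79.9] [383.6 239.3]
eye 0.89 [340.5 343.6  37.4] [413.2 262.7]
eye 0.84 [535.7 145.4  35.6] [311.5 249.2]
eye 0.68 [378.8 209.8  39. ] [369.8 239.2]
hook 0.43 [ 604.1 -162.2   -2.1] [237.4 208.8]
mouth 0.69 [ 601.1 -172.5   42. ] [235.4 196.1]
bend 0.57 [ 606.1 -207.4   37.2] [228.9 192.1]
cardbox 0.71 [516.9 307.1  -1.6] [352.8 292.5]
cardbox 0.47 [ 606.3 -209.1   37.8] [228.6 191.7]
cardbox 0.3 [534.9 143.6  38.5] [311.3 248. ]
honey 0.83 [615.7 199.6  -0.5] [298.9 282.7]
honey 0.59 [ 677.2 -381.6   -5.3] [188.1 183. ]
wheel_a 0.92 [ 465.7 -426.    -1.2] [235.5 155.7]
wheel_a 0.84 [773.9  72.1   0.1] [224.7 277.9]
bowl 0.7 [741.2 327.2   2.7] [286.2 338.2]
bowl 0.38 [ 602.1 -204.8   35.1] [230.5 192.6]
bowl 0.36 [ 601.5 -171.5   40.5] [235.5 196.7]
knife 0.87 [578.1 460.7  -2.3] [373.8 345.
[... 481 characters left out ...]
2.2 222. ]
hook 0.75 [ 602.7 -167.    -1.3] [317.7 271.5]
hook 0.44 [530.5 143.3  43.5] [265.2 190.8]
mouth 0.63 [ 596.8 -171.    40.7] [316.6 262. ]
bend 0.8 [ 600.1 -207.    39.9] [322.  272.2]
cardbox 0.98 [513.7 310.3  -0.6] [250.  171.6]
honey 0.79 [610.  198.4   2.8] [286.5 186.4]
honey 0.58 [ 601.2 -162.9   -6. ] [316.7 271.7]
wheel_a 0.93 [ 453.7 -427.    -2.1] [286.6 369.1]
wheel_a 0.93 [769.4  68.3   0.8] [347.9 204.5]
wheel_a 0.48 [611.5 198.7   4.1] [286.9 186. ]
bowl 0.78 [742.6 332.    1.6] [314.6 157.4]
knife 0.69 [469.6 142.9   1.4] [246.1 204.9]
knife 0.67 [580.  466.4  -0.4] [260.1 143.8]
weight 0.68 [ 674.5 -388.2    0. ] [374.4 333.5]
1.3 [ 0.4  3.1 -0. ] [-0.1  0.2 -0. ]
```

```bash
python3 - <<'E'
import cv2,numpy as np
a=cv2.imread('pics/scene0.png')[170:290,200:460];b=cv2.imread('pics/side0.png')[130:300,160:400]
a=cv2.resize(a,None,fx=3,fy=3,interpolation=cv2.INTER_CUBIC);cv2.imwrite('pics/a.png',a)
b=cv2.resize(b,None,fx=3.3,fy=3.3,interpolation=cv2.INTER_CUBIC);cv2.imwrite('pics/b.png',b)
E
```

```text
(no output)
```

View pics/a.png

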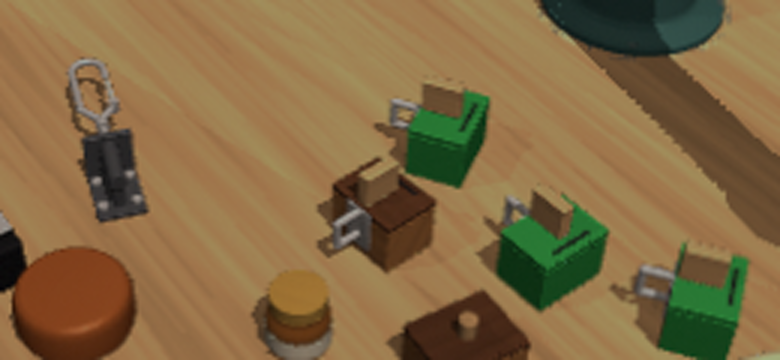

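View pics/b.png

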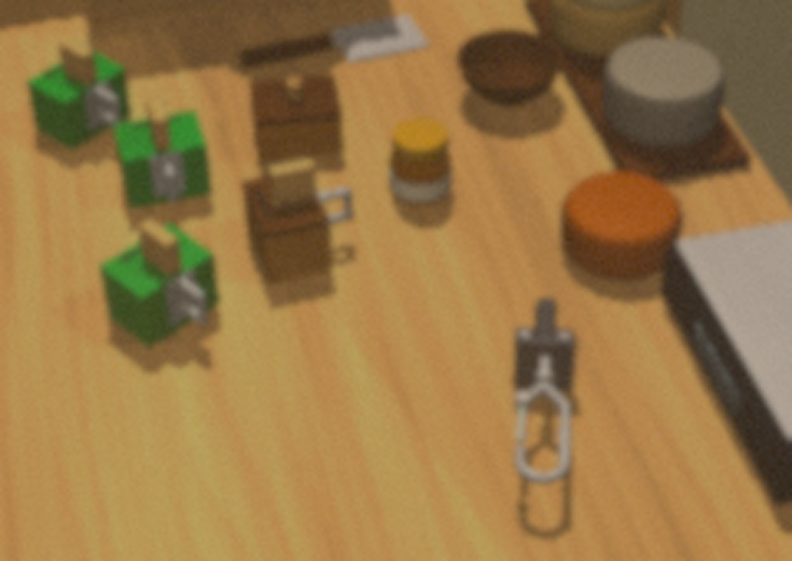

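The pictures show the brown tip box at scene crop (380,215), with its eye pointing towards +x. The three green boxes are look-alikes. The hook is at crop (95,100), with its loop towards world -y. Next I'll measure the hook and the box with the wrist camera.

```bash
python3 - <<'E'
from h import *
np.set_printoptions(precision=1,suppress=True)
def rep(ns,c,ci):
    for n in ns:
        for r in viewer.pinpoint(n,c)[:2]:
            w=toworld(r['at'],ci); print(n,round(r['confidence'],2),w,proj(w,ci))
o=robot.observe(); ci=viewer.camera_info('wrist'); from scipy.spatial.transform import Rotation as Ro
R=Ro.from_rotvec(o['tcp_rot']).as_matrix(); cam=-np.array(ci['R']).T@ci['t']
off=R.T@(cam-o['tcp_pos']); print('cam off tool',off, 'cam z in tool',R.T@np.array(ci['R'])[2],ci['camera_matrix'][0])
Rt=Ro.from_rotvec([0,np.pi,0]).as_matrix(); 
fwd=Rt@(R.T@np.array(ci['R'])[2])
def goto(tgt,h):
    # place camera so its axis hits tgt at tcp height h
    p=np.array([0,0,h]); c=p+Rt@off; hit=c+fwd*(tgt[2]-c[2])/fwd[2]; p[:2]=np.array(tgt[:2])-hit[:2]
    robot.movep(p,[0,np.pi,0]); return p
print(goto([500,141,50],230)); im,ci=snap('wrist','w_box.png'); rep(['tipbox','handle','eye'],'wrist',ci)
print(goto([605,-170,40],200)); im,ci=snap('wrist','w_hook.png'); rep(['hook','mouth','bend'],'wrist',ci)
np.save('off.npy',off); import pickle; pickle.dump(ci,open('ci_hook.pkl','wb'))
print(robot.observe()['t'])
E
```

```text
cam off tool [  76.5   -0.7 -170.3] cam z in tool [-0.3  0.   1. ] [336.3   0.  283.7]
[477 141 230]
tipbox 0.88 [375.7 265.8  -0.8] [393.5  94.7]
tipbox 0.69 [469.9 139.   -1.3] [281.5 176.8]
handle 0.77 [356.   79.9  88.9] [212.   63.4]
handle 0.72 [484.3 138.3  88.2] [280.3 207.6]
eye 0.88 [339.5 339.8  45.1] [486.5  53.6]
eye 0.86 [377.3 206.7  38.2] [347.6  93.7]
[ 587 -169  200]
hook 0.87 [ 603.6 -164.9   -3.3] [285.7 201.2]
mouth 0.81 [ 600.4 -169.    39.7] [282.  208.4]
bend 0.66 [ 608.9 -210.    36.7] [242.4 215.5]
5.0583
```

View pics/w_hook.png

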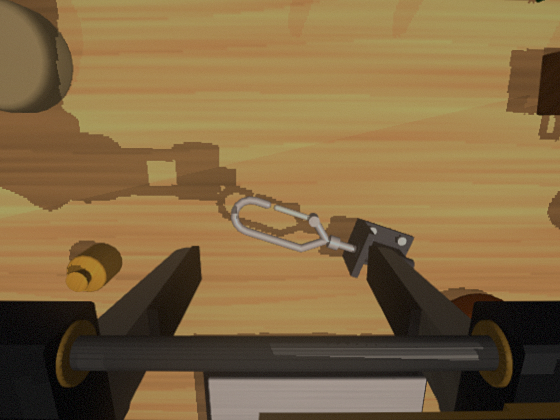

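View pics/w_box.png

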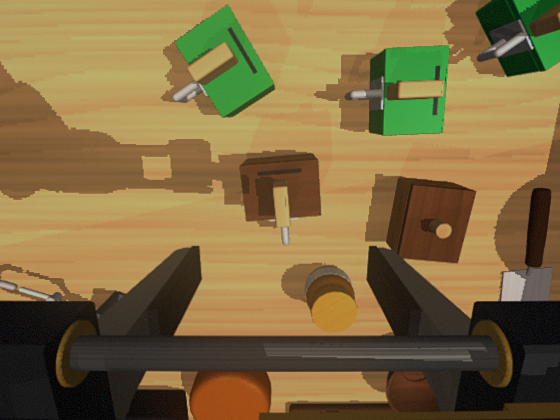

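The hook is at wrist pixels (235–330, 200–250) and is yawed by about -20°, with its bend at upper left. The brown box is at (280,190), with its eye at (285,235). I'll now take finer measurements of both.

```bash
python3 - <<'E'
from h import *
a=cv2.imread('pics/w_hook.png')[190:270,220:380];a=cv2.resize(a,None,fx=5,fy=5,interpolation=cv2.INTER_CUBIC)
b=cv2.imread('pics/w_box.png')[145:255,230:335];
b=cv2.resize(b,(190,200),interpolation=cv2.INTER_CUBIC)
cv2.imwrite('pics/hc.png',a)
# model overlay fit with metal mask
import pickle; from scipy.optimize import minimize
ci=pickle.load(open('ci_hook.pkl','rb'))
im=cv2.imread('pics/w_hook.png').astype(int); hsv=cv2.cvtColor(im.astype(np.uint8),cv2.COLOR_BGR2HSV)
m=((hsv[...,1]<60)&(hsv[...,2]>110)).astype(np.uint8); roi=np.zeros_like(m); roi[190:262,225:330]=1; m&=roi
print(m.sum()); cv2.imwrite('pics/m.png',m*255)
# model centreline points
t=np.linspace(np.pi,2*np.pi,25)
pts=[[17+17*np.cos(a),-34+17*np.sin(a)] for a in t]+[[0,y] for y in np.linspace(-34,28,30)]+[[34,y] for y in np.linspace(-34,22,28)]
pts=np.array(pts); 
D=cv2.distanceTransform(1-m,cv2.DIST_L2,5); ys,xs=np.nonzero(m); mp=np.c_[xs,ys]
from scipy.spatial import cKDTree
def pr(p):
    c,s=np.cos(p[2]),np.sin(p[2]); W=pts@np.array([[c,s],[-s,c]])+p[:2]
    return np.array([proj([x,y,40],ci) for x,y in W])
mp=mp[(mp[:,0]<306)]
def cost(p):
    q=pr(p); d1=np.minimum(cKDTree(mp).query(q)[0],5); d2=np.minimum(cKDTree(q).query(mp)[0],6); return (d1**2).mean()+(d2**2).mean()
best=min((minimize(cost,[x0,-163,y0],method='Nelder-Mead',options=dict(initial_simplex=np.array([[x0,-163,y0],[x0+6,-163,y0],[x0,-157,y0],[x0,-163,y0+.15]]))) for y0 in(-.5,-.35,-.2) for x0 in(590,600)),key=lambda r:r.fun)
print(best.x,best.fun); np.save('hook.npy',best.x)
for u,v in pr(best.x): cv2.circle(a,(int((u+.5-220)*5),int((v+.5-190)*5)),2,(0,0,255),-1)
a[200:400,610:800]=b
cv2.imwrite('pics/hc.png',a)
E
```

```text
1294
[ 6.03013125e+02 -1.63162037e+02 -3.14557251e-01] 5.76991007253831
```

View pics/hc.png

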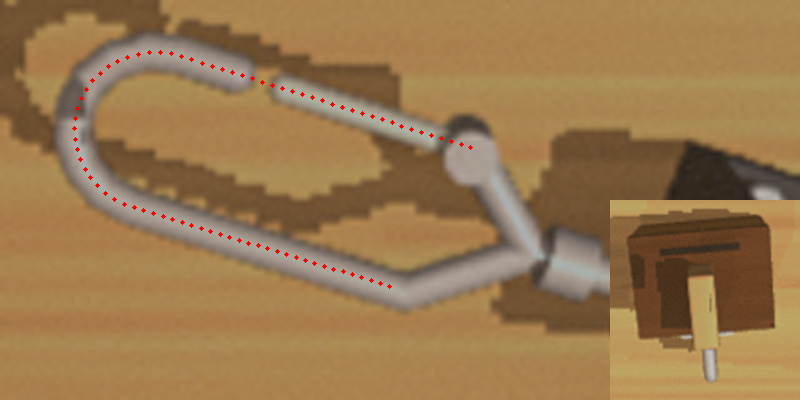

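```bash
cat >> h.py <<'E'
from scipy.spatial.transform import Rotation as Ro
def ori(yaw): return (Ro.from_rotvec([0,0,yaw])*Ro.from_rotvec([0,np.pi,0])).as_rotvec()
E
python3 - <<'E'
from h import *
np.set_printoptions(precision=2,suppress=True)
yaw=.095
robot.movep([484.5,139.3,140],ori(yaw))
robot.servo_line([484.5,139.3,65],feed=80)
print(robot.observe()['contact_force'])
grip(0.0,60); o=robot.observe(); print(o['grip_width']*92,o['grip_force'],o['contact_force'],o['wrist_torque'],o['tcp_pos'])
robot.servo_line([484.5,139.3,145],feed=80)
o=robot.observe(); print(o['contact_force'],o['wrist_torque'],o['grip_width']*92,o['t'])
im,ci=snap('wrist','w_held.png')
R=Ro.from_rotvec(o['tcp_rot']).as_matrix()
for n in ['eye','handle','tipbox']:
    for r in viewer.pinpoint(n,'wrist')[:3]:
        w=toworld(r['at'],ci); print(n,round(r['confidence'],2),w,proj(w,ci),'tool',R.T@(w-o['tcp_pos']))
import pickle; pickle.dump((ci,o),open('held.pkl','wb'))
# overlay predicted box
Rb=Ro.from_rotvec([0,0,yaw]).as_matrix(); org=np.array(o['tcp_pos'])+[0,0,19]-Rb@[8,0,84]
a=cv2.resize(im[:,:,::-1][100:300,200:400],None,fx=3,fy=3,interpolation=cv2.INTER_CUBIC)
for p in [[30,40,60],[30,-40,60],[-30,40,60],[-30,-40,60],[58,0,40],[62,0,54],[58,0,58],[30,0,58],[28,7,96],[28,-7,96],[-12,7,96],[-12,-7,96]]:
    u,v=proj(org+Rb@p,ci); cv2.circle(a,(int((u+.5-200)*3),int((v+.5-100)*3)),2,(255,255,0),-1)
cv2.imwrite('pics/held.png',a)
E
```

```text
[-0.21  0.28 -0.08]
13.514948018434751 59.99325513839722 [ 0.58  0.83 -1.29] [ 0.14 -0.09  0.01] [484.38 139.48  64.87]
[-0.21 -0.41 -2.85] [ 0.09 -0.04 -0.01] 13.806712070083837 9.7083
eye 0.85 [382.01  36.03  42.35] [161.41  69.65] tool [111.3  -92.98 102.3 ]
eye 0.81 [531.25 142.73 118.76] [283.26 311.55] tool [-47.32  -0.96  25.7 ]
eye 0.64 [378.42 209.07  40.74] [387.89  87.77] tool [ 98.45  79.62 103.84]
handle 0.95 [482.59 134.73 164.79] [276.37 275.47] tool [  1.93  -4.32 -20.28]
handle 0.86 [378.08 255.01  82.35] [475.62  89.45] tool [ 94.47 125.37  62.21]
handle 0.62 [355.02  76.11  84.92] [202.6   19.91] tool [134.4  -50.54  59.75]
tipbox 0.78 [376.35 267.17  -0.43] [438.51  96.05] tool [ 94.95 137.67 144.98]
tipbox 0.75 [470.71 138.69  81.53] [285.66 208.45] tool [13.29  0.78 63.  ]
tipbox 0.73 [355.46  84.26   0.25] [234.89  48.81] tool [133.1  -42.43 144.41]
```

View pics/held.png

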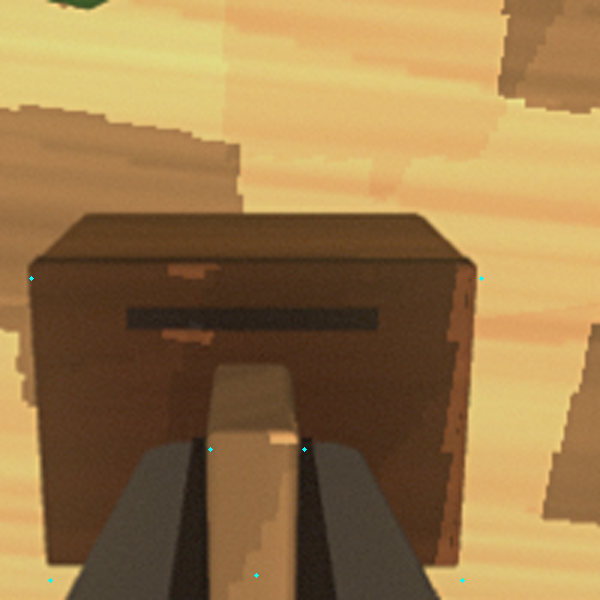

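The box is square in the pads. It sits about 3 mm further back than nominal, so the eye is 47 mm ahead of the tool, which agrees with pinpoint. I'll carry it to just before the mouth and check there.

```bash
cat >> h.py <<'E'
H=np.load('hook.npy'); E=np.array([47.1,-0.5])
def rot(a): return np.array([[np.cos(a),-np.sin(a)],[np.sin(a),np.cos(a)]])
def tcp(hx,hy,z=66.0): return np.r_[H[:2]+rot(H[2])@(np.array([hx,hy])-E),z]
def st():
    o=robot.observe(); e=rot(H[2]).T@(np.array(o['tcp_pos'])[:2]-H[:2])+E
    f=np.array(o['contact_force']); return o['t'],e,np.r_[rot(H[2]).T@f[:2],f[2]],o
E
python3 - <<'E'
from h import *
import pickle
np.set_printoptions(precision=2,suppress=True)
ci=pickle.load(open('ci_hook.pkl','rb'))
for n,c in [('nosetip',(252,78)),('gateend',(273,86)),('hinge',(471,155)),('bend-left',(58,110)),('spineknee',(405,293))]:
    w=ray((220+c[0]/5-.5,190+c[1]/5-.5),ci,40); print(n,rot(H[2]).T@(w[:2]-H[:2]))
robot.movep(tcp(-22,-10,150),ori(H[2]))
robot.servo_line(tcp(-22,-10,66),feed=60); robot.hold(.3)
t,e,f,o=st(); print(t,e,f,o['tcp_pos'],o['wrist_torque'])
im,ci=snap('wrist','w_pre.png')
for n in ['eye','mouth','bend','hook']:
    for r in viewer.pinpoint(n,'wrist')[:1]:
        w=toworld(r['at'],ci); print(n,round(r['confidence'],2),w,rot(H[2]).T@(w[:2]-H[:2]))
s,cs=snap('side','s_pre.png'); s2,c2=snap('scene','c_pre.png')
def crop(im,ci):
    u,v=map(int,proj([*(H[:2]),40],ci)); a=cv2.resize(im[v-50:v+50,u-65:u+65,::-1],None,fx=4,fy=4,interpolation=cv2.INTER_CUBIC); return a[:, :400] if 0 else a
a=np.vstack([np.hstack([crop(s,cs)[:, :390],crop(s2,c2)[:, :390]])])
cv2.imwrite('pics/pre.png',a)
E
```

```text
nosetip [ -0.15 -19.18]
gateend [  0.12 -14.62]
hinge [ 1.45 28.54]
bend-left [ 18.58 -54.76]
spineknee [34.45 25.51]
12.8917 [-21.94  -9.94] [ 0.35  0.02 -4.46] [ 534.44 -150.78   66.14] [-0.03 -0.01  0.01]
eye 0.92 [ 581.36 -166.71   41.58] [-19.49 -10.07]
mouth 0.78 [ 601.81 -173.46   38.97] [  2.04 -10.17]
```

View pics/pre.png

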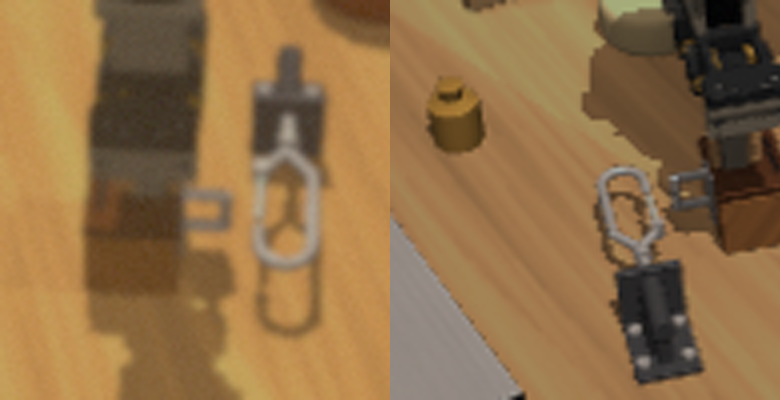

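View pics/w_pre.png

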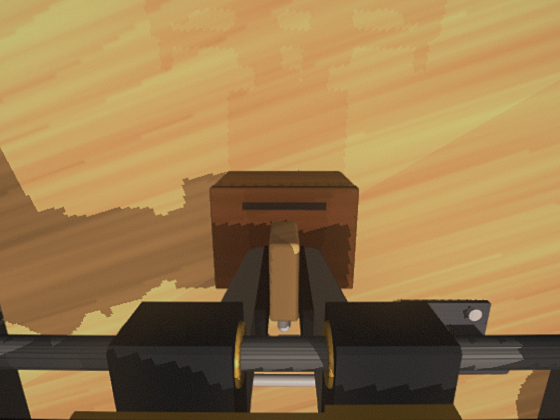

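The wrist, scene and side views agree that the eye stands in front of the gate, level with the mouth. Next I'll push along hook +x and watch the force.

```bash
python3 - <<'E'
from h import *
np.set_printoptions(precision=2,suppress=True)
_,_,f0,_=st()
robot.servo_line(tcp(-10,-10),feed=30)
pk=0
for hx in np.arange(-9,20.6,1.0):
    robot.servo_line(tcp(hx,-10),feed=15)
    t,e,f,o=st(); d=f-f0; print(round(t,2),round(hx,1),e,d)
    if d[0]<-14 or abs(d[1])>7: print('STOP');break
    pk=min(pk,d[0])
    if hx>8 and d[0]>-2.5 and pk<-4: print('snapped');break
E
```

```text
14.04 -9.0 [ -9.05 -10.  ] [-0.29 -0.41 -0.74]
14.29 -8.0 [-7.93 -9.98] [ 0.3  -0.65  0.99]
14.54 -7.0 [ -7.22 -10.01] [-0.16 -0.84  1.11]
14.79 -6.0 [ -6.88 -10.01] [-2.69  0.29  1.57]
15.04 -5.0 [ -6.23 -10.01] [-5.47 -1.34  3.66]
15.29 -4.0 [ -5.3  -10.06] [-5.75 -0.98  3.01]
15.54 -3.0 [ -4.38 -10.12] [-6.56 -0.08  3.78]
15.79 -2.0 [ -3.41 -10.11] [-7.35 -1.18  3.2 ]
16.04 -1.0 [ -2.48 -10.11] [-6.16 -1.04  4.12]
16.29 0.0 [ -1.54 -10.06] [-6.67 -0.79  3.81]
16.54 1.0 [ -0.64 -10.04] [-7.23 -0.69  2.66]
16.79 2.0 [ 0.3  -9.99] [-6.17 -0.4   4.8 ]
17.04 3.0 [  0.89 -10.02] [-7.84 -0.98  2.22]
17.29 4.0 [ 1.82 -9.95] [-6.93  0.34  3.86]
17.54 5.0 [ 2.69 -9.82] [-7.48  1.03  3.  ]
17.79 6.0 [ 3.59 -9.69] [-8.08  0.38  3.72]
18.04 7.0 [ 4.48 -9.55] [-7.2   0.26  4.28]
18.29 8.0 [ 5.25 -9.49] [-7.89  0.68  2.65]
18.54 9.0 [ 5.75 -9.42] [-9.03  0.57  5.18]
18.79 10.0 [ 6.41 -9.32] [-10.03   0.76   6.28]
19.04 11.0 [ 6.88 -9.3 ] [-10.75   1.68   7.31]
19.29 12.0 [ 7.22 -9.28] [-13.52   1.13  10.19]
19.54 13.0 [ 7.8  -9.24] [-14.    0.6  10.3]
STOP
```

```bash
cat >> h.py <<'E'
def tilt(o,yaw=None):
    # (pitch front-down +, roll, yaw err) of the tool relative to nominal, rad
    return (Ro.from_rotvec(ori(H[2] if yaw is None else yaw)).inv()*Ro.from_rotvec(o['tcp_rot'])).as_rotvec()
E
python3 - <<'E'
from h import *
np.set_printoptions(precision=3,suppress=True)
t,e,f,o=st(); print(t,e,f,o['tcp_pos'],tilt(o),o['wrist_torque'],o['grip_width']*92)
ci=viewer.camera_info('wrist'); im=viewer.read_camera('wrist'); cv2.imwrite('pics/w_push.png',im[:,:,::-1])
s,cs=snap('side','s_push.png'); s2,c2=snap('scene','c_push.png')
def crop(im,ci):
    u,v=map(int,proj([*(H[:2]),40],ci)); return cv2.resize(im[v-42:v+42,u-50:u+30,::-1],None,fx=5,fy=5,interpolation=cv2.INTER_CUBIC)
w=cv2.resize(im[160:340,190:370,::-1],(420,420)); 
def crop2(im,ci):
    u,v=map(int,proj([*(H[:2]),40],ci)); return cv2.resize(im[v-42:v+42,u-30:u+50,::-1],None,fx=5,fy=5,interpolation=cv2.INTER_CUBIC)
cv2.imwrite('pics/push.png',np.hstack([crop(s,cs),crop2(s2,c2)])) 
# lid edge rows in wrist pre vs push
E
```

```text
19.5417 [ 7.803 -9.237] [-13.681   0.965   5.637] [ 562.941 -159.312   65.167] [-0.002  0.011 -0.001] [1.261 3.454 0.022] 13.797857571228336
```

View pics/push.png

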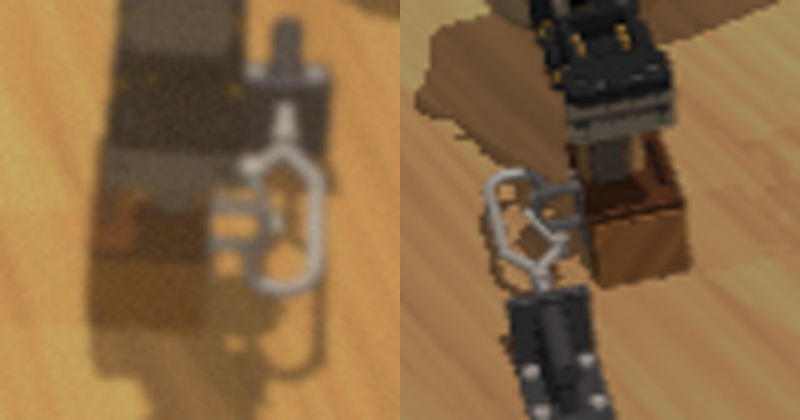

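The side and scene views show the eye past the nose with the gate swinging in. The box is sagging onto the counter, which adds friction, so I'll raise it a little and continue.

```bash
python3 - <<'E'
from h import *
np.set_printoptions(precision=2,suppress=True)
f0=np.array([.35,.02,-4.46]); pk=0
def log(hx):
    t,e,f,o=st(); d=f-f0; print(round(t,2),round(hx,1),e,d,round(o['tcp_pos'][2],2),tilt(o)[1].round(3)); return e,d
robot.servo_line(tcp(11,-10.5,67),feed=15); log(11)
robot.servo_line(tcp(11,-10.5,68.3),feed=15); log(11)
for hx in np.arange(12,22.1,1.0):
    robot.servo_line(tcp(hx,-10.8,68.3),feed=15); e,d=log(hx); pk=min(pk,d[0])
    if d[0]<-15 or abs(d[1])>7: print('STOP');break
    if e[0]>10 and d[0]>-3.5: print('snapped');break
E
```

```text
19.99 11 [ 6.89 -9.7 ] [-8.51  1.44  0.04] 65.42 0.009
20.24 11 [ 7.1  -9.92] [-8.62  0.49  1.37] 66.71 0.008
20.49 12.0 [ 8.14 -9.95] [-8.77  2.06  0.41] 66.77 0.008
20.74 13.0 [ 9.04 -9.81] [-8.2   1.78  1.36] 66.74 0.009
20.99 14.0 [  9.75 -10.04] [-9.83  0.72  0.28] 66.53 0.009
21.24 15.0 [ 10.71 -10.26] [-8.6   0.02 -0.47] 66.45 0.009
21.49 16.0 [ 11.71 -10.44] [-9.75  0.77 -0.49] 66.44 0.009
21.74 17.0 [ 12.72 -10.64] [-8.96  0.25 -0.82] 66.44 0.009
21.99 18.0 [ 13.76 -10.87] [-8.66 -0.38 -0.8 ] 66.45 0.009
22.24 19.0 [ 14.79 -11.16] [-9.37 -0.89 -0.16] 66.47 0.009
22.49 20.0 [ 15.9  -11.38] [-8.69 -2.01 -0.64] 66.5 0.009
22.74 21.0 [ 21.27 -11.23] [0.12 0.33 0.88] 67.95 -0.001
snapped
```

```bash
python3 - <<'E'
from h import *
np.set_printoptions(precision=2,suppress=True)
Z=67.3
robot.servo_line(tcp(17,-12,Z),feed=15); robot.hold(.2)
fs=[]
for _ in range(6): robot.hold(.05); fs.append(st()[2])
f0=np.mean(fs,0); print('f0',f0); np.save('f0.npy',f0)
def log(hy):
    t,e,f,o=st(); d=f-f0; print(round(t,2),round(hy,1),e,d,round(o['tcp_pos'][2],2),tilt(o)); return e,d
for hy in [-20,-28,-35]:
    robot.servo_line(tcp(17,hy,Z),feed=25); e,d=log(hy)
    if d[1]>6 or abs(d[0])>6: print('STOP');raise SystemExit
hy=-35
while hy>-76:
    hy-=1.0; robot.servo_line(tcp(17,hy,Z),feed=12); e,d=log(hy)
    if d[1]>6: print('STOP?');break
E
```

```text
f0 [-0.11  0.09 -3.96]
24.14 -20 [ 16.99 -20.29] [0.04 0.65 0.46] 67.32 [-0.  0.  0.]
24.61 -28 [ 16.98 -28.23] [-0.39 -0.52 -0.39] 67.3 [-0.  0.  0.]
25.04 -35 [ 17.01 -35.26] [ 0.13  0.23 -0.56] 67.32 [ 0. -0.  0.]
25.29 -36.0 [ 17.02 -35.95] [ 0.05 -0.79 -0.13] 67.32 [-0. -0. -0.]
25.54 -37.0 [ 17.   -37.05] [ 0.3  -0.22 -1.06] 67.29 [0. 0. 0.]
25.79 -38.0 [ 16.98 -37.7 ] [0.12 1.4  0.03] 67.28 [-0.  0. -0.]
26.04 -39.0 [ 17.01 -38.81] [1.25 0.32 1.  ] 67.3 [-0. -0. -0.]
26.29 -40.0 [ 17.01 -40.04] [-0.09  2.12  0.11] 67.3 [-0. -0.  0.]
26.54 -41.0 [ 16.98 -41.17] [0.22 1.25 0.82] 67.29 [0. 0. 0.]
26.79 -42.0 [ 16.95 -42.18] [-0.74  1.44  0.13] 67.27 [0. 0. 0.]
27.04 -43.0 [ 16.99 -43.15] [-0.56  1.18  0.52] 67.29 [0. 0. 0.]
27.29 -44.0 [ 16.96 -44.13] [-0.33  1.98  0.44] 67.3 [0. 0. 0.]
27.54 -45.0 [ 16.98 -45.12] [ 0.1   0.65 -0.45] 67.31 [0. 0. 0.]
27.79 -46.0 [ 16.97 -46.14] [-0.65  1.67 -0.03] 67.29 [0. 0. 0.]
28.04 -47.0 [ 16.98 -47.19] [-0.21  1.07 -0.43] 67.31 [0. 0. 0.]
28.29 -48.0 [ 16.96 -48.1 ] [-0.36  0.78 -0.32] 67.3 [0. 0. 0.]
28.54 -49.0 [ 16.97 -49.11] [0.18 0.92 0.74] 67.28 [0. 0. 0.]
28.79 -50.0 [ 16.97 -50.13] [ 0.66  0.68 -0.23] 67.3 [0. 0. 0.]
29.04 -51.0 [ 16.99 -51.15] [-0.84  1.49  0.24] 67.31 [0. 0. 0.]
29.29 -52.0 [ 16.97 -52.15] [-0.49  1.38  0.  ] 67.29 [0. 0. 0.]
29.54 -53.0 [ 16.95 -53.15] [ 0.22  1.3  -0.52] 67.28 [0. 0. 0.]
29.79 -54.0 [ 16.98 -53.6 ] [-0.87  3.47  0.5 ] 67.3 [-0.  0. -0.]
30.04 -55.0 [ 16.96 -53.93] [-1.09  4.4   0.61] 67.26 [-0.  0. -0.]
30.29 -56.0 [ 16.96 -54.14] [-1.17  5.61 -0.02] 67.27 [-0.  0. -0.]
30.54 -57.0 [ 16.95 -54.34] [-0.36  8.13  0.63] 67.27 [-0.  0. -0.]
STOP?
```

Drag of about 1.3 N until -53, then a hard stop. Next I'll regulate to 10 N and hold.

```bash
python3 - <<'E'
from h import *
np.set_printoptions(precision=2,suppress=True)
Z=67.3; f0=np.load('f0.npy'); hy=-57.0
def avg(n=5):
    a=[]
    for _ in range(n): robot.hold(.03); a.append(st()[2]-f0)
    return np.mean(a,0)
for k in range(6):
    d=avg(); print(round(st()[0],2),hy,st()[1],d)
    if abs(d[1]-10)<.5: break
    hy-=np.clip((10-d[1])/2.3,-.8,.8); robot.servo_line(tcp(17,hy,Z),feed=10)
for k in range(9): 
    d=avg(); print(round(st()[0],2),d,tilt(st()[3])[2].round(4))
E
```

```text
30.71 -57.0 [ 16.94 -54.36] [-0.84  7.44  1.2 ]
31.12 -57.8 [ 16.95 -54.52] [-1.18  9.28  0.79]
31.54 -58.11434856202397 [ 16.94 -54.59] [-0.88  9.62  1.04]
31.71 [-0.69  9.17  1.09] -0.003
31.88 [-0.88  8.84  1.52] -0.0031
32.04 [-0.87  9.25  1.62] -0.0031
32.21 [-1.1   9.72  1.21] -0.0031
32.38 [-0.56  9.07  1.18] -0.0031
32.54 [-0.88  9.43  1.37] -0.0031
32.71 [-1.05  9.08  1.85] -0.0031
32.88 [-0.83  9.48  1.53] -0.0031
33.04 [-0.84  9.26  1.07] -0.0031
```

```bash
python3 - <<'E'
from h import *
np.set_printoptions(precision=2,suppress=True)
Z=67.3; f0=np.load('f0.npy'); hy=-58.5
robot.servo_line(tcp(17,hy,Z),feed=10); a=[]
for _ in range(24): robot.hold(.05); a.append((st()[2]-f0)[1])
print(np.mean(a[:12]),np.mean(a[12:]),max(a))
robot.servo_line(tcp(17,-53.4,Z),feed=10); robot.hold(.2); print('relaxed',st()[1],st()[2]-f0)
z=Z
while z>63.5:
    z-=.4; robot.servo_line(tcp(17,-53.4,z),feed=8); d=st()[2]-f0
    if d[2]>3.2: break
print(z,st()[3]['tcp_pos'],d)
grip(0.45); robot.hold(.2); print(st()[2])
robot.servo_line(tcp(17,-53.4,170),feed=100)
robot.movep([480,-60,260],ori(H[2])); t,_,f,o=st(); print(t,f)
s,cs=snap('side','s_end.png'); s2,c2=snap('scene','c_end.png')
def crop(im,ci,l,r):
    u,v=map(int,proj([*(H[:2]),40],ci)); return cv2.resize(im[v-42:v+42,u-l:u+r,::-1],None,fx=5,fy=5,interpolation=cv2.INTER_CUBIC)
cv2.imwrite('pics/end.png',np.hstack([crop(s,cs,50,30),crop(s2,c2,30,50)]))
for c,ci in(('side',cs),('scene',c2)):
  for n in('tipbox','eye','bend'):
    for r in viewer.pinpoint(n,c)[:4]:
        w=toworld(r['at'],ci)
        if w[1]<0: print(c,n,w,rot(H[2]).T@(w[:2]-H[:2]))
E
```

```text
9.61692089147101 9.767291108260991 10.93760365266353
relaxed [ 16.98 -53.64] [ 0.18  3.1  -0.09]
64.49999999999996 [ 558.21 -204.21   64.9 ] [-0.54  1.75  5.96]
[-0.31  0.13 -0.57]
39.8583 [-0.64 -0.7  -0.92]
side tipbox [ 543.24 -199.96   -0.07] [-45.46 -53.49]
side eye [ 603.83 -217.02   39.71] [ 17.44 -50.96]
side bend [ 596.11 -213.08   38.76] [  8.88 -49.6 ]
side bend [ 597.45 -173.77    0.29] [ -2.01 -11.81]
scene tipbox [ 553.33 -202.48   -2.99] [-35.08 -52.76]
scene eye [ 605.21 -216.72   37.63] [ 18.66 -50.25]
scene bend [ 603.05 -217.79   38.3 ] [ 16.94 -51.94]
```

View pics/end.png

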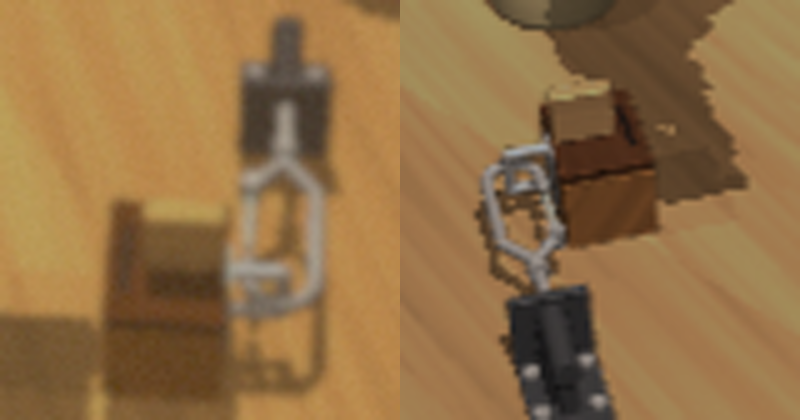

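The end views show the eye inside the hook's bend, the gate shut, and the box standing free on the counter with the gripper clear.

```bash
python3 -c "
from cell import robot
print(robot.job_done())"
```

```text
the job is handed in; nothing more can be done
None
```

The brown tip box is clipped to the hook with the gate shut, and it stands free on the counter. The shank was drawn to its stop and held at about 9.3–9.8 N for over a second. The highest force measured was about 14 N, part of it the box rubbing on the counter. I handed the job in at about 40 s, and no verdict was returned.

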